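# Load the bead jig and hold its shutter half closed

## Robot

A 6-joint arm with a two-finger parallel gripper is mounted at the origin on the work surface. World frame = base frame: x ahead of the robot, y to its left, z up, the work surface at z = 0. Lengths are in m, angles in degrees, forces in N, time in s.
With the tool pointing down it reaches from about 0.25 to 0.725 m from the base axis. Payload 9.7 kg.
Tool frame: the origin (TCP) lies midway between the tips of the shut fingers; the grasp point (between the pads) lies 19 mm behind it; x points along the fingers, y is the direction in which the jaws open and shut, and the axes are right-handed (so a half turn about x gives the same grasp; the last joint's range is limited). The gripper opens to 85 mm and grips with 20 to 120 N. Pads are 22 mm wide; open, the fingers measure 114 mm over their backs; the gripper's body (76 mm by 85 mm) begins 54 mm behind the grasp point. The pads swing forward as they close: fully open they stand 13 mm farther back than shut.
Start: joints at [76.547, 4.979, 10.078, 95.1, 0, 90], TCP at [0.128, 0.535, 0.208] pointing down, gripper open.
Joint ranges: [-179.16, 179.16], [-48.56, 103.87], [-65.8, 70.77], [-126.05, 130.52], [-82.76, 87.17], [-180, 180]. Speed limits (degrees/s): [127.2, 127.2, 147.25, 180, 180, 180].

## Interface

Orientations are given as [roll, pitch, yaw] about the fixed x, y, z axes, in that order (R = Rz(yaw) Ry(pitch) Rx(roll)).
In Python, from workcell import bot, cams gives the robot as it stands.
- The arm moves only by the tool apply_moves, never from a script. Its argument "commands" is a list of rows, each a list of 5 numbers: the shift along the tool's x, y, z in m, then the turn about the tool's x in rad, then the opening, from -1 (shut) to 1 (fully open). In form: [[tx, ty, tz, roll, hand], ...]. A call has 1 to 12 rows; each row is the pose to reach, as a shift and turn from the pose measured when the call began, along the tool's axes at that moment; what a row does not reach only later rows make up. A row lasts 1/10 s, in which the tool goes at most 50 mm and 8.59 degrees, less where a joint would pass 70% of its speed; a pose out of reach is approached as far as the arm can. A call with a gripper value outside its range is refused whole. The fingers move at their own pace and stop on an object; "newtons" is the grip in N (left out, the last holds). Time passes only in rows, so rows that repeat a pose let the fingers close. It gives the time, the measured TCP pose, the force and the opening at its end, in the units of the state.
- bot.get_obs(): the state, without advancing time (a new reading comes with each control period).
- cams.camera(name): name is "scene" or "side" or "wrist"; returns a dict with "frame" (400x640x3 uint8, blue, green, red), "depth" (400x640 float32, m along the optical axis (not along the pixel's ray), 0 where there is no reading), "camera_matrix" (3x3 intrinsics, pixels), "R" (3x3) and "t" (3): a world point X has camera coordinates R X + t; the wrist camera has in their place "mount" (4x4, takes a point from camera to tool coordinates, whose origin is the TCP and whose axes are the tool frame's). Camera axes: x right, y down, z forward; pixel columns grow to the right and rows downward; lengths in m; the calibration is good to about 2 mm. A picture is of the moment at which its call begins: read the wrist's pose just before it.
- bot.job_done(): hands the job in, once; it reports no verdict.
Trained networks look in the newest picture that a camera, given by its name, has taken for a name from the list of things; names that differ only in an ending like _2 or _b are one class to them, and where a whole thing is asked for, a point or a joint stands for the part that bears it (a point fixed in the world has none). Each returns a list of dicts, best first, with "confidence" (0 to 1); they miss things now and then, are a little off and sometimes report something else, mostly with a low value. They report only what shows in the picture. A call takes as long as a camera call.
- cams.spot_in(name, camera): "rect" ([left, top, right, bottom] in pixels, round what is visible of it).
The state is a dict: "time": time; "q": joint angles; "qd": joint speeds; "joint_efforts": joint torques, N m; "ee_pos": TCP position; "tcp_rot": TCP orientation; "wrist_force": force on the tool from outside, world axes, zero at the start; "torque": the same for the moment, N m; "opening": finger opening in m.
Only numpy, scipy, OpenCV 4.12 (cv2) and the standard library are available. Lean on these libraries where they do the work, as an engineer would, in place of code of your own. Each camera call takes 0.05 s, during which the arm holds its last target. There are 200 camera calls.

## Task

Put one blue bead into each of the three wells of the loading jig, right down below its top face, leaving the wooden beads and everything else on the bench where they are. Then, with the wells loaded, push the red spring-loaded shutter by its black handle to half of its travel, where the white pointers meet the yellow middle marks, so that it keeps the beads in while their bores stay open to the glue needle. Finish while holding it there: do not let go of the handle, the spring would throw the shutter back.

Things in the scene. Friction and masses are not known exactly. Their poses are not given: they have to be found in the camera images.
- blue_a_center (a point): centre of a glossy blue ceramic drum bead: upright cylinder 20 mm in diameter, 16 mm high, flat ends, small dark bore on top, 14 to 28 g; stands on the wooden board at the start. The three blue beads are alike, any one may go in any well
- blue_b_center (a point): centre of a glossy blue ceramic drum bead: upright cylinder 20 mm in diameter, 16 mm high, flat ends, small dark bore on top, 14 to 28 g; stands on the wooden board at the start. The three blue beads are alike, any one may go in any well
- blue_c_center (a point): centre of a glossy blue ceramic drum bead: upright cylinder 20 mm in diameter, 16 mm high, flat ends, small dark bore on top, 14 to 28 g; stands on the wooden board at the start. The three blue beads are alike, any one may go in any well
- wood_a: a dark brown wooden drum bead, 30 mm in diameter, 22 mm high, stands on the wooden board and stays there; origin at the centre of its underside
- wood_b: a dark brown wooden drum bead, 30 mm in diameter, 22 mm high, stands on the wooden board and stays there; origin at the centre of its underside
- board: fixed light wooden bead board, 210 x 190 x 12 mm; origin at the centre of its underside, so its top is 12 mm above the origin
- jig: fixed aluminium jig, 250 mm (x) by 144 mm (y), top face 30 mm above the bench; origin on the bench, 150 mm from its rear end, 100 mm from its front end (+x); wells 45 mm ahead of the origin. Dark guide rails 10 mm high stand on the face 59 to 71 mm either side of the middle line, x -105 to +20 mm; steel spring barrels 15 mm high at y +-46 mm, x -147 to -75 mm
- well_0 (a point): centre of the mouth of a round well in the jig's top face, 30 mm above the bench; 24 mm bore (mouth flared to 30 mm), 18 mm deep, flat floor, takes one blue bead, which sinks in until it sits 2 mm below the face. Wells are 36 mm apart in a row along the jig's y axis
- well_1 (a point): centre of the mouth of a round well in the jig's top face, 30 mm above the bench; 24 mm bore (mouth flared to 30 mm), 18 mm deep, flat floor, takes one blue bead, which sinks in until it sits 2 mm below the face. Wells are 36 mm apart in a row along the jig's y axis
- well_2 (a point): centre of the mouth of a round well in the jig's top face, 30 mm above the bench; 24 mm bore (mouth flared to 30 mm), 18 mm deep, flat floor, takes one blue bead, which sinks in until it sits 2 mm below the face. Wells are 36 mm apart in a row along the jig's y axis
- shutter (a joint): travel of the red comb-edged shutter plate (top 4 mm above the jig's face), in m along the jig's +x: 0 at rest (wells open), 0.030 half travel (white pointers at the yellow middle marks on the rails), 0.060 end stop (wells covered). A spring pushes it back to 0: about 3 N at rest, 8.5 N at half travel, 14 N at the stop
- handle_top (a point): middle of the top face of the black upright handle that stands on the shutter and moves with it: 12 mm thick (along the jig's x), 36 mm wide (along y), 36 mm high, 34 to 70 mm above the bench; at rest 40 mm behind the jig's origin on its middle line. Axes as the jig's
- pen: orange soldering pen lying on the bench, about 205 mm long, leave it; origin on its underside
- spool: copper wire spool, 64 mm in diameter, 40 mm high, leave it; origin at the centre of its underside
- glue: white bottle with red cap, 44 mm in diameter, 100 mm high, leave it; origin at the centre of its underside
- cup: small white bowl, 72 mm across, 45 mm high, leave it; origin at the centre of its underside

How it is judged (in metres and radians):
On the way, in this order (a step that is already met when the one before it is completed fails the run):
1. one blue bead sits in each well, the shutter still at rest (((horizontal distance between blue_a_center and well_0 below 0.005 m and z of blue_a_center in the frame of well_0 below -0.006 m) or (horizontal distance between blue_b_center and well_0 below 0.005 m and z of blue_b_center in the frame of well_0 below -0.006 m) or (horizontal distance between blue_c_center and well_0 below 0.005 m and z of blue_c_center in the frame of well_0 below -0.006 m)) and ((horizontal distance between blue_a_center and well_1 below 0.005 m and z of blue_a_center in the frame of well_1 below -0.006 m) or (horizontal distance between blue_b_center and well_1 below 0.005 m and z of blue_b_center in the frame of well_1 below -0.006 m) or (horizontal distance between blue_c_center and well_1 below 0.005 m and z of blue_c_center in the frame of well_1 below -0.006 m)) and ((horizontal distance between blue_a_center and well_2 below 0.005 m and z of blue_a_center in the frame of well_2 below -0.006 m) or (horizontal distance between blue_b_center and well_2 below 0.005 m and z of blue_b_center in the frame of well_2 below -0.006 m) or (horizontal distance between blue_c_center and well_2 below 0.005 m and z of blue_c_center in the frame of well_2 below -0.006 m)) and value of joint shutter below 0.006 m), for 0.2 s.
2. the shutter is held at half travel by its handle, the beads in their wells (((horizontal distance between blue_a_center and well_0 below 0.005 m and z of blue_a_center in the frame of well_0 below -0.006 m) or (horizontal distance between blue_b_center and well_0 below 0.005 m and z of blue_b_center in the frame of well_0 below -0.006 m) or (horizontal distance between blue_c_center and well_0 below 0.005 m and z of blue_c_center in the frame of well_0 below -0.006 m)) and ((horizontal distance between blue_a_center and well_1 below 0.005 m and z of blue_a_center in the frame of well_1 below -0.006 m) or (horizontal distance between blue_b_center and well_1 below 0.005 m and z of blue_b_center in the frame of well_1 below -0.006 m) or (horizontal distance between blue_c_center and well_1 below 0.005 m and z of blue_c_center in the frame of well_1 below -0.006 m)) and ((horizontal distance between blue_a_center and well_2 below 0.005 m and z of blue_a_center in the frame of well_2 below -0.006 m) or (horizontal distance between blue_b_center and well_2 below 0.005 m and z of blue_b_center in the frame of well_2 below -0.006 m) or (horizontal distance between blue_c_center and well_2 below 0.005 m and z of blue_c_center in the frame of well_2 below -0.006 m)) and value of joint shutter between 0.025 and 0.035 m and (contact force between shutter_c5 and the fingers above 4 N or contact force between shutter_c5 and the arm above 4 N)), for 0.3 s.
At the end, for the whole second after the job is handed in: One blue bead in each well (centre within 5 mm of the well's axis and at least 6 mm below the jig's face); the shutter stands still at 25 to 35 mm of its 60 mm travel, held there by the robot pressing or gripping the black handle (shutter_c5) with at least 4 N (all of step 2 and velocity of joint shutter between -0.01 and 0.01 m/s); the arm keeps its last pose, push and grip.
It fails at once if a wooden bead, the pen, spool, bottle or bowl is moved by more than 25 mm (distance of any of wood_a, wood_b, pen, spool, glue, cup from where it was at the start of the episode above 0.025 m).
It also fails if it takes over 69 s, if anything falls off the work surface, if the arm or the gripper's body presses on something with over 40 N, if the wrist force passes 120 N, or if a joint passes its speed limit or range.

## Working session

There is one attempt and no reset: what is moved stays moved. The work goes in short steps, Python scripts to look and compute and a tool call to move; the robot and the scene stay as the last step left them, time stands still between calls to the robot, and variables do not carry over. Pictures are saved under pics/ and viewed, about 8 in all and at most 12, crops included, and the job is handed in when it is done.

Besides the shell and the picture viewer there is one more tool, called after "Emit:" by a JSON object that holds its "method" and its "body". apply_moves: Moves the arm, as the interface text tells. Its arguments: {"type":"object","properties":{"commands":{"type":"array"},"newtons":{"type":"number"}},"required":["commands"]}

```bash
mkdir -p pics; ls
cat > h.py <<'E'
import numpy as np, cv2
from workcell import bot, cams
from scipy.spatial.transform import Rotation as Ro
def snap(n,f=None):
    c=cams.camera(n)
    if f: cv2.imwrite('pics/'+f,c['frame'])
    return c
def w(c,u,v,d):
    K=c['camera_matrix']; p=np.array([(u-K[0,2])/K[0,0]*d,(v-K[1,2])/K[1,1]*d,d])
    return c['R'].T@(p-c['t'])
def onz(c,u,v,z):  # ray to plane
    a=w(c,u,v,0.1);b=w(c,u,v,1.0); s=(z-a[2])/(b[2]-a[2]); return a+s*(b-a)
E
python3 - <<'E'
from h import *
o=bot.get_obs(); print({k:np.round(v,3) for k,v in o.items()})
for n in ['scene','side']:
    c=snap(n,n+'0.png'); print(n,'campos',-c['R'].T@c['t'])
    for k in ['blue_a_center','wood_a','board','jig','handle_top','shutter','spool','glue','cup','pen']:
        for r in cams.spot_in(k,n)[:4]:
            l,t,rr,b=r['rect'];u,v=(l+rr)/2,(t+b)/2
            d=c['depth'][int(v),int(u)]
            print(k,np.round(r['rect']),round(r['confidence'],2),np.round(w(c,u,v,d),3))
a=np.vstack([cv2.imread('pics/scene0.png')]);
E
```

```text
pics
{'time': np.float64(0.0), 'q': array([ 7.6547e+01,  5.0100e+00,  1.0035e+01,  9.5098e+01, -1.0000e-03,
        9.0000e+01]), 'qd': array([ 0.046, -0.015,  0.002, -0.053,  0.028, -0.042]), 'joint_efforts': array([-1.0000e-03, -5.2039e+01,  4.6481e+01,  1.6000e-02, -0.0000e+00,
       -0.0000e+00]), 'ee_pos': array([0.128, 0.535, 0.207]), 'tcp_rot': array([ -89.546,   89.926, -102.998]), 'wrist_force': array([-0.003,  0.239,  0.302]), 'torque': array([0.014, 0.021, 0.016]), 'opening': np.float64(0.086)}
scene campos [1.34821194 0.18168131 1.14296279]
blue_a_center [384. 200. 392. 208.] 0.6 [0.505 0.188 0.023]
blue_a_center [460. 202. 488. 226.] 0.42 [0.486 0.424 0.012]
wood_a [363. 217. 373. 232.] 0.59 [0.59  0.144 0.032]
board [356. 174. 426. 239.] 0.55 [0.502 0.196 0.011]
jig [200. 174. 300. 249.] 0.62 [ 0.607 -0.18   0.032]
jig [411. 187. 416. 190.] 0.6 [0.436 0.253 0.023]
jig [384. 198. 393. 208.] 0.49 [0.503 0.188 0.026]
handle_top [226. 186. 273. 232.] 0.78 [ 0.598 -0.184  0.028]
handle_top [195. 174. 300. 250.] 0.53 [ 0.61  -0.187  0.032]
shutter [225. 187. 268. 227.] 0.65 
[... 404 characters left out ...]
en [354. 251. 395. 311.] 0.57 [0.746 0.185 0.016]
pen [198. 173. 303. 254.] 0.53 [ 0.613 -0.177  0.032]
side campos [0.24307042 0.91545279 0.78647886]
blue_a_center [306. 151. 399. 212.] 0.18 [ 0.59  -0.154  0.028]
wood_a [306. 246. 320. 261.] 0.62 [0.573 0.158 0.022]
wood_a [291. 279. 306. 294.] 0.51 [0.555 0.276 0.032]
board [273. 246. 387. 326.] 0.72 [0.5   0.228 0.01 ]
jig [306. 151. 401. 212.] 0.85 [ 0.586 -0.153  0.032]
shutter [333. 158. 380. 192.] 0.87 [ 0.588 -0.185  0.033]
spool [431. 150. 450. 171.] 0.71 [ 0.382 -0.361  0.036]
glue [263. 153. 278. 188.] 0.78 [ 0.805 -0.067  0.059]
cup [274. 328. 310. 363.] 0.62 [0.51  0.4   0.007]
pen [221. 225. 272. 269.] 0.78 [0.73  0.197 0.016]
```

Run:
```python
import cv2,numpy as np
a=cv2.imread('pics/scene0.png')[125:325,185:500]; a=cv2.resize(a,None,fx=2.5,fy=2.5,interpolation=cv2.INTER_CUBIC)
cv2.imwrite('pics/s1.png',a)
```

```text
(no output)
```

View pics/s1.png

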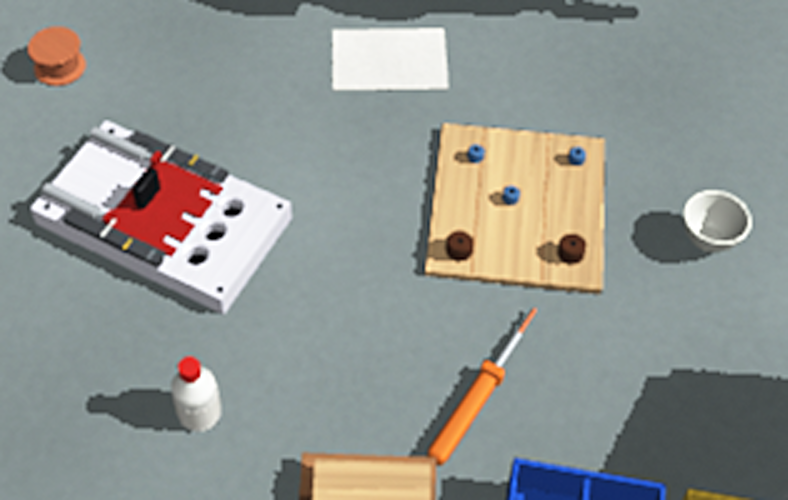

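```bash
cat >> h.py <<'E'
def blobs(c,m,z,amin=8,amax=1e9):
    n,l,s,ce=cv2.connectedComponentsWithStats(m.astype(np.uint8)); out=[]
    for i in range(1,n):
        if amin<=s[i,4]<=amax: out.append((ce[i].round(1),int(s[i,4]),onz(c,*ce[i],z).round(4)))
    return out
def bluemask(f):
    h=cv2.cvtColor(f,cv2.COLOR_BGR2HSV); return (abs(h[...,0].astype(int)-110)<14)&(h[...,1]>130)&(h[...,2]>40)
E
python3 - <<'E'
from h import *
c=snap('scene'); f=c['frame']
print(blobs(c,bluemask(f),0.021))
K=c['camera_matrix']
for u,v in [(233,208),(215,232),(198,256)]:
    u,v=185+u/2.5,125+v/2.5; print('well',onz(c,u,v,.03).round(4))
for u,v in [(194,159),(126,243)]: print('mark',onz(c,185+u/2.5,125+v/2.5,.04).round(4))
# jig top face corners
for u,v in [(108,122),(291,203),(223,300),(33,203)]: print('corner',onz(c,185+u/2.5,125+v/2.5,.03).round(4))
w_=cams.camera('wrist'); print(w_['mount'].round(3),w_['camera_matrix'].round(1))
E
```

```text
[(array([150. ,  21.3]), 186, array([-0.199, -0.817,  0.021])), (array([212.5,  12.9]), 2924, array([-0.2957, -0.5965,  0.021 ])), (array([120.7, 138.2]), 1251, array([ 0.4045, -0.6603,  0.021 ])), (array([374.9, 186.2]), 28, array([0.4466, 0.1437, 0.021 ])), (array([415.3, 187.3]), 29, array([0.4291, 0.2575, 0.021 ])), (array([388.9, 202.6]), 27, array([0.4972, 0.1899, 0.021 ])), (array([142.1, 298.9]), 145, array([ 0.9058, -0.3716,  0.021 ])), (array([417.9, 338.5]), 3264, array([0.8768, 0.3026, 0.021 ]))]
well [ 0.5805 -0.1073  0.03  ]
well [ 0.6155 -0.1186  0.03  ]
well [ 0.6495 -0.1286  0.03  ]
mark [ 0.5293 -0.1649  0.04  ]
mark [ 0.6541 -0.2063  0.04  ]
corner [ 0.4876 -0.2812  0.03  ]
corner [ 0.5618 -0.0459  0.03  ]
corner [ 0.6981 -0.0882  0.03  ]
corner [ 0.6156 -0.3276  0.03  ]
[[-0.    -0.287  0.958 -0.166]
 [ 1.     0.     0.    -0.001]
 [-0.     0.958  0.287 -0.072]
 [ 0.     0.     0.     1.   ]] [[342.3   0.  313.1]
 [  0.  342.3 200. ]
 [  0.    0.    1. ]]
```

```bash
cat >> h.py <<'E'
def tool():
    o=bot.get_obs(); return np.array(o['ee_pos']),Ro.from_euler('xyz',o['tcp_rot'],degrees=True).as_matrix(),o
def plan(xyz,ang=None):
    """shift in tool axes, roll (rad) so tool y points to world angle ang (mod 180)"""
    p,R,o=tool(); s=R.T@(np.array(xyz)-p); r=0
    if ang is not None:
        a=np.radians(ang); d=R.T@[np.cos(a),np.sin(a),0]; r=np.arctan2(d[2],d[1]); r=(r+np.pi/2)%np.pi-np.pi/2
    return s.round(4),round(r,3),'rows>=',max(abs(s).max()/.05,abs(r)/.15).round(1)
def wrist(f=None):
    p,R,_=tool(); c=snap('wrist',f); M=c['mount']; A=R@M[:3,:3]; b=R@M[:3,3]+p
    c['R']=A.T; c['t']=-A.T@b; return c
E
python3 - <<'E'
from h import *
p,R,o=tool(); print(R.round(3)); 
for a in (162,72,0): print(a,plan([.46,.19,.2],a))
E
```

```text
[[-0.     0.233  0.973]
 [-0.     0.973 -0.233]
 [-1.    -0.     0.   ]]
162 (array([ 0.0077, -0.2582,  0.4032]), np.float64(-1.491), 'rows>=', np.float64(9.9))
72 (array([ 0.0077, -0.2582,  0.4032]), np.float64(0.079), 'rows>=', np.float64(8.1))
0 (array([ 0.0077, -0.2582,  0.4032]), np.float64(1.336), 'rows>=', np.float64(8.9))
```

Emit:
{"method": "apply_moves", "body": {"commands": [[0.008, -0.258, 0.403, 1.65, 0.0], [0.008, -0.258, 0.403, 1.65, 0.0], [0.008, -0.258, 0.403, 1.65, 0.0], [0.008, -0.258, 0.403, 1.65, 0.0], [0.008, -0.258, 0.403, 1.65, 0.0], [0.008, -0.258, 0.403, 1.65, 0.0], [0.008, -0.258, 0.403, 1.65, 0.0], [0.008, -0.258, 0.403, 1.65, 0.0], [0.008, -0.258, 0.403, 1.65, 0.0], [0.008, -0.258, 0.403, 1.65, 0.0], [0.008, -0.258, 0.403, 1.65, 0.0], [0.008, -0.258, 0.403, 1.65, 0.0]], "newtons": 30}}

```text
time: 2.4
ee_pos: [0.4603, 0.1894, 0.1995]
tcp_rot: [-61.0, 90.0, -169.2]
wrist_force: [-0.6, 0.1, -0.6]
opening: 0.0428
```

Run:
```python
from h import *
c=wrist('w1.png'); p,R,o=tool(); print(p.round(4),o['q'].round(1),o['opening'],o['time'])
for b in blobs(c,bluemask(c['frame']),0.028,60): 
    u,v=b[0]; print(*b, w(c,u,v,c['depth'][int(v),int(u)]).round(4))
```

```text
[0.4599 0.19   0.1996] [ 22.4  -2.3   1.7  94.1   0.  130.3] 0.04270720840771062 2.45
```

View pics/w1.png

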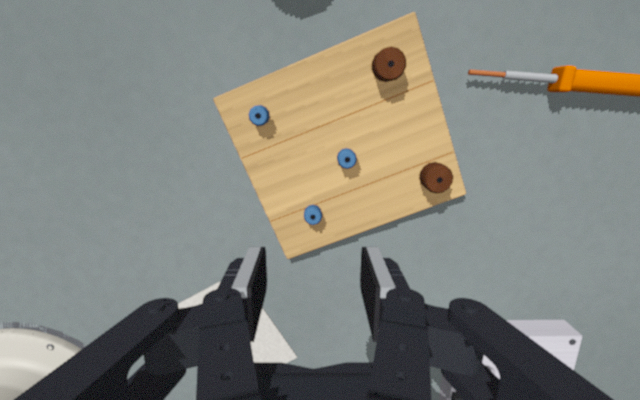

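Run:
```python
from h import *
c=wrist(); f=c['frame']; h=cv2.cvtColor(f,cv2.COLOR_BGR2HSV)
for u,v in [(259,108),(347,152),(313,208)]: print(h[v,u])
m=(abs(h[...,0].astype(int)-106)<14)&(h[...,1]>100)
for b in blobs(c,m,0.028,60,1000):
    u,v=b[0]; print(*b)
    # top face: depth within 3 mm of the top
for u,v in [(259,116),(347,159),(313,215)]:
    P=[]
    for y in range(v-18,v+19):
        for x in range(u-18,u+19):
            q=w(c,x,y,c['depth'][y,x])
            if q[2]>.022: P.append(q)
    P=np.array(P); print(len(P),np.median(P,0).round(4),((P.max(0)+P.min(0))/2).round(4))
```

```text
[104 125 177]
[103 130 178]
[104 127 169]
[259.6 115.2] 256 [0.4293 0.2584 0.028 ]
[347.  158.7] 242 [0.4974 0.1923 0.028 ]
[312.5 214.7] 232 [0.4467 0.1468 0.028 ]
340 [0.4296 0.2587 0.0275] [0.4511 0.2588 0.1944]
313 [0.4977 0.1924 0.0274] [0.4953 0.2198 0.1939]
275 [0.4472 0.1463 0.0273] [0.46   0.1965 0.1939]
```

Run:
```python
from h import *
print(plan([.4975,.1923,.06],-18));print(plan([.4975,.1923,.021],-18))
```

```text
(array([ 0.1397,  0.0354, -0.0133]), np.float64(0.005), 'rows>=', np.float64(2.8))
(array([ 0.1787,  0.0354, -0.0133]), np.float64(0.005), 'rows>=', np.float64(3.6))
```

Emit:
{"method": "apply_moves", "body": {"commands": [[0.05, 0.0354, -0.0133, 0, 0.0], [0.1, 0.0354, -0.0133, 0, 0.0], [0.14, 0.0354, -0.0133, 0, 0.0], [0.165, 0.0354, -0.0133, 0, 0.0], [0.1787, 0.0354, -0.0133, 0, 0.0], [0.1787, 0.0354, -0.0133, 0, 0.0], [0.1787, 0.0354, -0.0133, 0, -0.9], [0.1787, 0.0354, -0.0133, 0, -0.9], [0.1787, 0.0354, -0.0133, 0, -0.9], [0.1787, 0.0354, -0.0133, 0, -0.9], [0.1787, 0.0354, -0.0133, 0, -0.9], [0.1787, 0.0354, -0.0133, 0, -0.9]], "newtons": 25}}

```text
time: 3.7
ee_pos: [0.4976, 0.1923, 0.0212]
tcp_rot: [151.1, 90.0, 43.4]
wrist_force: [0.1, 0.0, 0.3]
opening: 0.0044
```

Emit:
{"method": "apply_moves", "body": {"commands": [[-0.05, 0, 0, 0, -0.9], [-0.09, 0, 0, 0, -0.9], [-0.09, 0, 0, 0, -0.9]]}}

```text
time: 4.0
ee_pos: [0.4999, 0.1931, 0.1172]
tcp_rot: [129.5, 89.5, 21.8]
wrist_force: [0.1, 0.5, -0.6]
opening: 0.0042
```

Run:
```python
from h import *
c=wrist('w2.png'); p,R,o=tool(); print(p.round(4),o['opening'],o['time'])
f=c['frame'];h=cv2.cvtColor(f,cv2.COLOR_BGR2HSV)
m=(abs(h[...,0].astype(int)-106)<14)&(h[...,1]>100)
for b in blobs(c,m,p[2]+.007,60,2000):
    print(*b, (R.T@(b[2]-p)).round(4))
print(plan([.6155,-.1186,.11],-18)); print(plan([.6016,-.1614,.2],-18))
```

```text
[0.4991 0.1928 0.1143] 0.004226720118367468 4.05
[194.7 141.5] 503 [0.4639 0.2593 0.1213] [-0.007  -0.0538 -0.0526]
[308.6 196. ] 418 [0.5067 0.2176 0.1213] [-0.0069 -0.0003 -0.0259]
[266.9 264.1] 369 [0.4745 0.1891 0.1213] [-0.0071 -0.0223  0.011 ]
(array([0.0043, 0.2057, 0.2612]), np.float64(0.005), 'rows>=', np.float64(5.2))
(array([-0.0859,  0.2058,  0.3059]), np.float64(0.005), 'rows>=', np.float64(6.1))
```

View pics/w2.png

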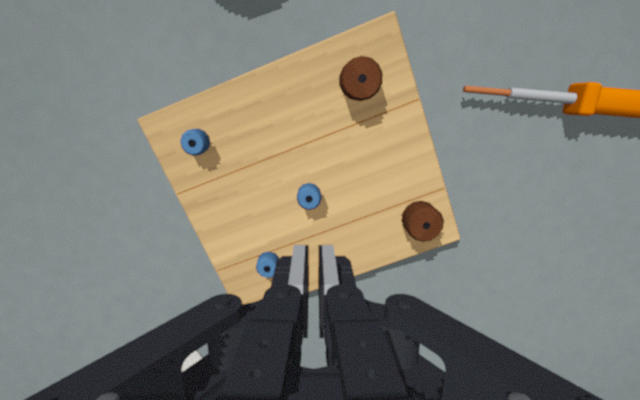

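Run:
```python
from h import *
c=wrist(); p,R,o=tool()
f=c['frame'];h=cv2.cvtColor(f,cv2.COLOR_BGR2HSV)
m=(abs(h[...,0].astype(int)-106)<14)&(h[...,1]>100)
for b in blobs(c,m,.028,60,2000): print(*b)
K=c['camera_matrix']
for X in ([0,0,0],[-.019,0,0]):
    q=c['R']@(R@X+p)+c['t']; print('tcp px',K@q/q[2])
# fingertip depth
for u,v in [(300,250),(325,250),(300,270),(328,270)]:
    d=c['depth'][v,u]; X=w(c,u,v,d); print((u,v),(R.T@(X-p)).round(4))
```

```text
[194.8 140.9] 521 [0.4309 0.2585 0.028 ]
[309.8 196. ] 430 [0.4982 0.193  0.028 ]
[267.3 264.7] 362 [0.4474 0.1482 0.028 ]
tcp px [309.35450356 239.89893429   1.        ]
tcp px [309.05585641 255.63649549   1.        ]
(300, 250) [-0.0354 -0.0037 -0.0105]
(325, 250) [-0.0354  0.0069 -0.0105]
(300, 270) [-0.0532 -0.0031 -0.0106]
(328, 270) [-0.0532  0.0074 -0.0106]
```

Run:
```python
from h import *
c=wrist(); p,R,o=tool()
for u in (300,303,325,330):
  print(u)
  for v in range(240,262,2):
    d=c['depth'][v,u]; print(v,(R.T@(w(c,u,v,d)-p)).round(4),c['frame'][v,u])
a=c['frame'][225:345,250:380]; cv2.imwrite('pics/w3.png',cv2.resize(a,None,fx=5,fy=5,interpolation=cv2.INTER_CUBIC)[:600])
```

```text
300
240 [ 0.098  -0.009   0.0419] [103 154 190]
242 [ 0.0988 -0.009   0.0441] [ 93 143 183]
244 [-0.0285 -0.0041 -0.0104] [127 161 185]
246 [-0.0314 -0.004  -0.0108] [158 155 153]
248 [-0.0335 -0.0039 -0.0108] [157 155 152]
250 [-0.0347 -0.0039 -0.0104] [157 154 151]
252 [-0.0364 -0.0038 -0.0103] [160 155 153]
254 [-0.0373 -0.0038 -0.0098] [158 154 152]
256 [-0.04   -0.0037 -0.0102] [157 155 151]
258 [-0.0424 -0.0036 -0.0105] [160 156 154]
260 [-0.0441 -0.0035 -0.0104] [156 154 149]
303
240 [ 0.0989 -0.0065  0.0423] [ 89 141 181]
242 [ 0.0991 -0.0065  0.0442] [116 167 199]
244 [-0.0283 -0.0028 -0.0104] [123 161 185]
246 [-0.0315 -0.0027 -0.0108] [157 154 153]
248 [-0.0341 -0.0026 -0.0111] [156 152 149]
250 [-0.0357 -0.0026 -0.0109] [156 153 151]
252 [-0.0373 -0.0025 -0.0107] [152 149 146]
254 [-0.0396 -0.0025 -0.0109] [154 151 150]
256 [-0.0402 -0.0025 -0.0103] [149 146 143]
258 [-0.0422 -0.0024 -0.0104] [144 142 140]
260 [-0.0445 -0.0023 -0.0106] [144 142 138]
325
240 [0.0989 0.012  0.0423] [127 178 208]
242 [0.099  0.012  0.0442] [126 178 208]
244 [-0.028   0.007  -0.0102] [127 163 190]
246 [-0.0306  0.0069 -0.0104] [156 154 152]
248 [-0.0326  0.0068 -0.0104] [158 155 154]
250 [-0.0348  0.0067 -0.0104] [154 154 150]
252 [-0.0371  0.0066 -0.0106] [156 153 150]
254 [-0.0392  0.0066 -0.0107] [158 153 150]
256 [-0.0405  0.0065 -0.0104] [157 156 153]
258 [-0.0421  0.0065 -0.0103] [160 156 152]
260 [-0.044   0.0064 -0.0104] [158 155 153]
330
240 [0.0983 0.0162 0.0421] [124 174 206]
242 [0.0992 0.0163 0.0443] [122 173 204]
244 [-0.028   0.0092 -0.0102] [130 164 187]
246 [-0.032  0.009 -0.011] [158 154 153]
248 [-0.0337  0.0089 -0.0109] [155 152 149]
250 [-0.0346  0.0088 -0.0104] [159 155 150]
252 [-0.0377  0.0087 -0.0109] [158 155 152]
254 [-0.0391  0.0086 -0.0107] [158 153 152]
256 [-0.0402  0.0086 -0.0103] [159 157 150]
258 [-0.0422  0.0085 -0.0104] [158 156 152]
260 [-0.0448  0.0083 -0.0108] [158 155 153]
```

View pics/w3.png

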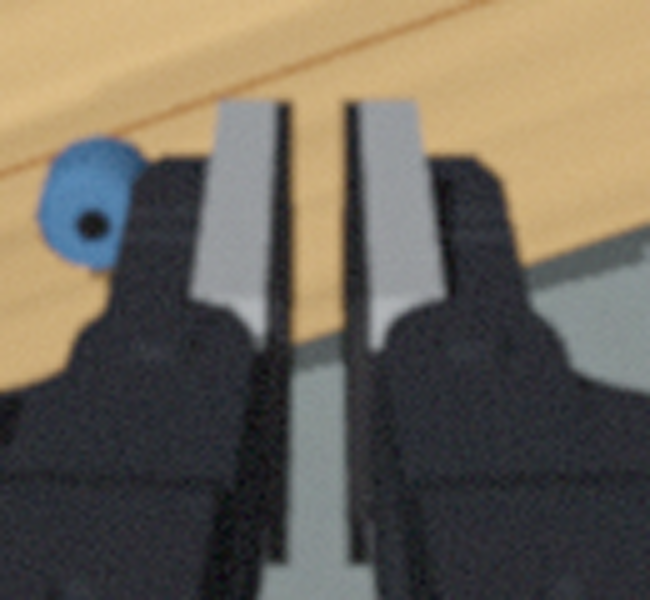

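Run:
```python
from h import *
print(plan([.498,.1928,.03],-18));print(plan([.498,.1928,.013],-18))
```

```text
(array([ 0.0809,  0.0003, -0.0007]), np.float64(0.005), 'rows>=', np.float64(1.6))
(array([ 0.0979,  0.0003, -0.0007]), np.float64(0.005), 'rows>=', np.float64(2.0))
```

Emit:
{"method": "apply_moves", "body": {"commands": [[0.0, 0.0, -0.0007, 0, 0.0], [0.0, 0.0, -0.0007, 0, 0.0], [0.0, 0.0, -0.0007, 0, 0.0], [0.03, 0.0, -0.0007, 0, 0.0], [0.06, 0, -0.0007, 0, 0.0], [0.08, 0, -0.0007, 0, 0.0], [0.09, 0, -0.0007, 0, 0.0], [0.098, 0, -0.0007, 0, 0.0], [0.098, 0, -0.0007, 0, 0.0]]}}

```text
time: 5.05
ee_pos: [0.4975, 0.1928, 0.0125]
tcp_rot: [-61.4, 90.0, -169.1]
wrist_force: [0.6, 0.5, 0.5]
opening: 0.0426
```

Run:
```python
from h import *
c=wrist('w4.png'); p,R,o=tool(); print(p.round(4),o['opening'],o['wrist_force'].round(2))
for u in (262,268,355,365,375):
  print(u,[(v,*(R.T@(w(c,u,v,c['depth'][v,u])-p)).round(3)) for v in range(238,262,3)])
cv2.imwrite('pics/w4c.png',cv2.resize(c['frame'][140:350,180:450],None,fx=2.5,fy=2.5))
```

```text
[0.4979 0.193  0.0133] 0.042450533884713273 [-0.14 -0.63  0.24]
262 [(238, np.float64(0.001), np.float64(-0.026), np.float64(-0.001)), (241, np.float64(0.001), np.float64(-0.026), np.float64(0.001)), (244, np.float64(0.002), np.float64(-0.026), np.float64(0.003)), (247, np.float64(-0.029), np.float64(-0.021), np.float64(-0.01)), (250, np.float64(-0.032), np.float64(-0.021), np.float64(-0.009)), (253, np.float64(-0.035), np.float64(-0.02), np.float64(-0.01)), (256, np.float64(-0.036), np.float64(-0.02), np.float64(-0.009)), (259, np.float64(-0.037), np.float64(-0.02), np.float64(-0.008))]
268 [(238, np.float64(0.001), np.float64(-0.023), np.float64(-0.001)), (241, np.float64(0.002), np.float64(-0.023), np.float64(0.001)), (244, np.float64(0.001), np.float64(-0.023), np.float64(0.003)), (247, np.float64(0.001), np.float64(-0.023), np.float64(0.004)), (250, np.float64(0.001), np.float64(-0.023), np.float64(0.006)), (253, np.float64(0.002), np.float64(-0.023), np.float64(0.008)), (256, np.float64(0.001), np.float64(-0.023), np.float64(0.01)), (259, np.float64(0.001), np.float64(-0.023), 
[... 883 characters left out ...]
.034), np.float64(0.023), np.float64(-0.009)), (256, np.float64(-0.036), np.float64(0.022), np.float64(-0.009)), (259, np.float64(-0.036), np.float64(0.022), np.float64(-0.007))]
375 [(238, np.float64(0.001), np.float64(0.033), np.float64(-0.001)), (241, np.float64(0.002), np.float64(0.034), np.float64(0.001)), (244, np.float64(0.002), np.float64(0.034), np.float64(0.003)), (247, np.float64(-0.03), np.float64(0.028), np.float64(-0.01)), (250, np.float64(-0.033), np.float64(0.027), np.float64(-0.01)), (253, np.float64(-0.036), np.float64(0.026), np.float64(-0.01)), (256, np.float64(-0.038), np.float64(0.026), np.float64(-0.01)), (259, np.float64(-0.041), np.float64(0.026), np.float64(-0.01))]
```

View pics/w4c.png

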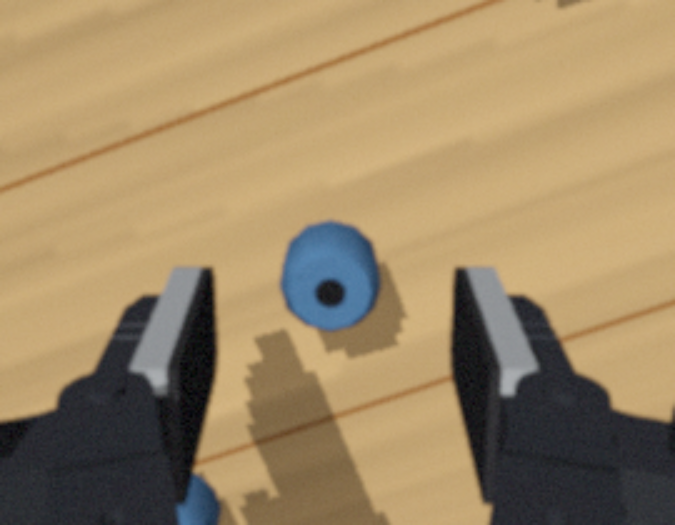

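Emit:
{"method": "apply_moves", "body": {"commands": [[0.01, 0, 0, 0, 0], [0.016, 0, 0, 0, 0], [0.0207, 0, 0, 0, 0], [0.0207, 0, 0, 0, 0.0]]}}

```text
time: 5.5
ee_pos: [0.4975, 0.1928, -0.0082]
tcp_rot: [-60.9, 90.0, -168.7]
wrist_force: [-0.4, 0.5, -0.5]
opening: 0.0425
```

Emit:
{"method": "apply_moves", "body": {"commands": [[0, 0, 0, 0, -0.9], [0, 0, 0, 0, -0.9], [0, 0, 0, 0, -0.9], [0, 0, 0, 0, -0.9], [0, 0, 0, 0, -0.9], [-0.01, 0, 0, 0, -0.9], [-0.05, 0, 0, 0, -0.9], [-0.1, 0, 0, 0, -0.9], [-0.1, 0, 0, 0, -0.9], [-0.1, 0, 0, 0, -0.9]], "newtons": 30}}

```text
time: 6.5
ee_pos: [0.4984, 0.1932, 0.0936]
tcp_rot: [131.3, 89.9, 23.6]
wrist_force: [0.3, -0.4, -1.1]
opening: 0.0182
```

```bash
cat >> h.py <<'E'
def beads(c,z):
    h=cv2.cvtColor(c['frame'],cv2.COLOR_BGR2HSV)
    m=(abs(h[...,0].astype(int)-106)<14)&(h[...,1]>100)
    return blobs(c,m,z,60,4000)
E
python3 - <<'E'
from h import *
c=wrist('w5.png'); p,R,o=tool(); print(p.round(4),o['opening'],o['wrist_force'].round(2),o['time'])
for b in beads(c,.028): 
    u,v=b[0]; print(*b,(R.T@(w(c,u,v,c['depth'][int(v),int(u)])-p)).round(4))
print(plan([.6155,-.1186,.11],-18))
E
```

```text
[0.4976 0.1928 0.092 ] 0.018220273649854506 [ 0.07 -0.02 -1.22] 6.55
[186.3 144.3] 621 [0.4311 0.2586 0.028 ] [ 0.0635 -0.0832 -0.0424]
[313.  269.1] 1579 [0.484  0.1437 0.028 ] [-0.0372  0.0017 -0.0027]
(array([-0.018 ,  0.2071,  0.2607]), np.float64(0.005), 'rows>=', np.float64(5.2))
```

Emit:
{"method": "apply_moves", "body": {"commands": [[-0.018, 0.04, 0.05, 0, -0.9], [-0.018, 0.08, 0.1, 0, -0.9], [-0.018, 0.12, 0.15, 0, -0.9], [-0.018, 0.16, 0.2, 0, -0.9], [-0.018, 0.2, 0.24, 0, -0.9], [-0.018, 0.207, 0.26, 0, -0.9], [-0.018, 0.207, 0.26, 0, -0.9], [-0.018, 0.207, 0.26, 0, -0.9], [-0.018, 0.207, 0.26, 0, -0.9]]}}

```text
time: 7.45
ee_pos: [0.6148, -0.1184, 0.108]
tcp_rot: [-86.0, 89.8, 166.2]
wrist_force: [0.1, 0.5, 0.3]
opening: 0.0179
```

Run:
```python
from h import *
c=wrist('w6.png'); p,R,o=tool(); print(p.round(4),o['opening'],o['wrist_force'].round(2),o['time'])
for q in ([.5805,-.1073,.03],[.6155,-.1186,.03],[.6495,-.1286,.03]):
    x=c['camera_matrix']@(c['R']@np.array(q)+c['t']); print((x/x[2]).round(1))
cv2.imwrite('pics/w6c.png',cv2.resize(c['frame'][60:360,120:520],None,fx=2,fy=2))
```

```text
[ 0.6148 -0.1174  0.1086] 0.018474119168455445 [-0.06  0.53 -0.58] 7.5
[263.3 198.3   1. ]
[312.8 198.5   1. ]
[360.5 197.4   1. ]
```

View pics/w6c.png

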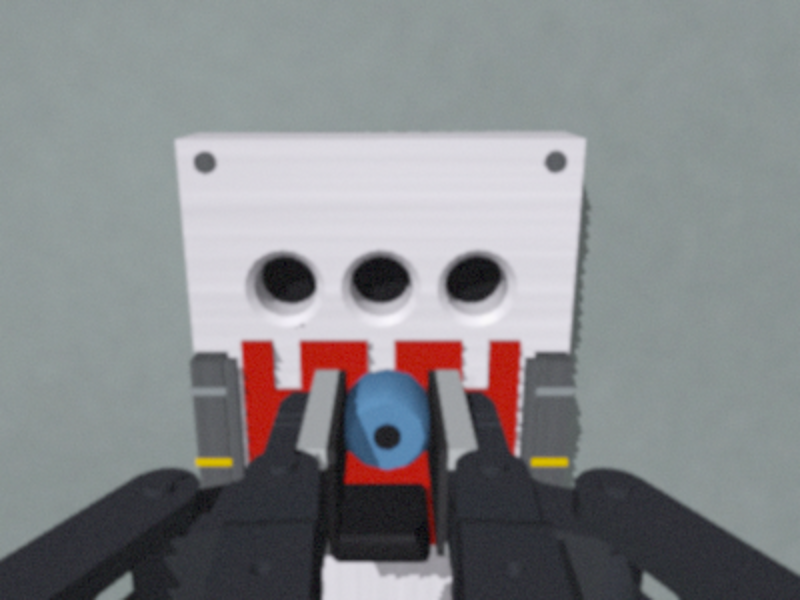

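Run:
```python
from h import *
c=wrist(); p,R,o=tool(); print(p)
W=[]
for u,v in [(284,288),(379.5,288),(476.5,288)]:
    W.append(onz(c,120+u/2,60+v/2,.03)); print(W[-1].round(4))
W=np.array(W); d=W[2]-W[0]; print(np.degrees(np.arctan2(d[1],d[0])),np.linalg.norm(d), W.mean(0))
dep=c['depth']; u,v=313.5,277.5
for vv in (262,268,284,288): print(vv,(R.T@(w(c,313,vv,dep[vv,313])-p)).round(4))
a=p[2]+.0365; B=onz(c,u,v,a); print('bore',(R.T@(B-p)).round(4))
n,l,s,ce=0,0,0,0
for b in beads(c,a): print(b,(R.T@(b[2]-p)).round(4))
```

```text
[ 0.61494201 -0.11693557  0.10902224]
[ 0.578  -0.1104  0.03  ]
[ 0.612  -0.1213  0.03  ]
[ 0.6466 -0.1323  0.03  ]
-17.694734071706545 0.07207777246146826 [ 0.61221674 -0.12130701  0.03      ]
262 [-0.0352  0.0012 -0.005 ]
268 [-0.0346  0.0012 -0.0019]
284 [-0.0353  0.0012  0.0054]
288 [-0.0346  0.0012  0.0077]
bore [-0.0365  0.0014  0.0015]
(array([313.1, 269. ]), 1598, array([ 0.617 , -0.115 ,  0.1455])) [-0.0365  0.0013 -0.0025]
```

Run:
```python
from h import *
print(plan([.611,-.1199,.017]))
```

```text
(array([ 0.092 , -0.0027,  0.004 ]), 0, 'rows>=', np.float64(1.8))
```

Emit:
{"method": "apply_moves", "body": {"commands": [[0.04, -0.0027, 0.004, 0, -0.9], [0.075, -0.0027, 0.004, 0, -0.9], [0.092, -0.0027, 0.004, 0, -0.9], [0.092, -0.0027, 0.004, 0, -0.9], [0.097, -0.0027, 0.004, 0, -0.9], [0.1, -0.0027, 0.004, 0, -0.9], [0.1, -0.0027, 0.004, 0, -0.9]]}}

```text
time: 8.25
ee_pos: [0.6114, -0.1196, 0.0099]
tcp_rot: [-94.7, 90.0, 157.6]
wrist_force: [0.3, -0.5, -0.1]
opening: 0.018
```

Run:
```python
from h import *
c=wrist('w7.png'); p,R,o=tool(); print(p.round(4),o['opening'],o['wrist_force'].round(2),o['time'])
cv2.imwrite('pics/w7c.png',cv2.resize(c['frame'][100:350,170:450],None,fx=2.4,fy=2.4))
```

```text
[ 0.6114 -0.1198  0.0099] 0.01798075441051765 [ 0.24  0.44 -0.51] 8.3
```

View pics/w7c.png

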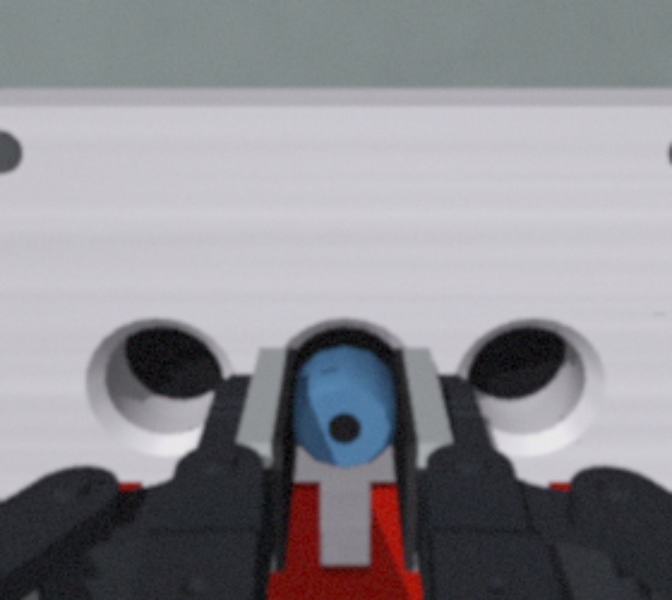

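Emit:
{"method": "apply_moves", "body": {"commands": [[0.003, 0, 0.001, 0, -0.9], [0.006, 0, 0.001, 0, -0.9], [0.006, 0, 0.001, 0, -0.9]]}}

```text
time: 8.6
ee_pos: [0.6118, -0.121, 0.0067]
tcp_rot: [101.9, 89.9, -5.8]
wrist_force: [-6.1, 1.0, 16.8]
opening: 0.0182
```

Emit:
{"method": "apply_moves", "body": {"commands": [[0, 0, 0, 0, -0.3], [0, 0, 0, 0, -0.2], [0, 0, 0, 0, -0.1], [0, 0, 0, 0, 0], [-0.03, 0, 0, 0, 0], [-0.08, 0, 0, 0, 0], [-0.105, 0, 0, 0, 0], [-0.105, 0, 0, 0, 0], [-0.105, 0, 0, 0, 0]]}}

```text
time: 9.5
ee_pos: [0.6118, -0.121, 0.1116]
tcp_rot: [100.2, 89.9, -7.5]
wrist_force: [0.8, -0.2, -0.2]
opening: 0.0429
```

Run:
```python
from h import *
c=wrist('w8.png'); p,R,o=tool(); print(p.round(4),o['opening'],o['time'])
for b in beads(c,.028):
    u,v=b[0]; print(*b,w(c,u,v,c['depth'][int(v),int(u)]).round(4))
print(plan([.431,.2586,.09],-18))
```

```text
[ 0.6113 -0.1209  0.1105] 0.04279351348605847 9.55
[312.4 195.7] 496 [ 0.6129 -0.1207  0.028 ] [ 0.6129 -0.1206  0.0284]
(array([ 0.0204, -0.2871, -0.3068]), np.float64(0.005), 'rows>=', np.float64(6.1))
```

Run:
```python
from h import *
print(plan([.430,.259,.11],-18)); print(plan([.430,.259,-.0075],-18))
```

```text
(array([ 0.0004, -0.2881, -0.3069]), np.float64(0.005), 'rows>=', np.float64(6.1))
(array([ 0.1179, -0.2882, -0.3069]), np.float64(0.005), 'rows>=', np.float64(6.1))
```

Emit:
{"method": "apply_moves", "body": {"commands": [[0, -0.288, -0.307, 0, 0], [0, -0.288, -0.307, 0, 0], [0, -0.288, -0.307, 0, 0], [0, -0.288, -0.307, 0, 0], [0, -0.288, -0.307, 0, 0], [0, -0.288, -0.307, 0, 0], [0, -0.288, -0.307, 0, 0], [0, -0.288, -0.307, 0, 0], [0, -0.288, -0.307, 0, 0], [0, -0.288, -0.307, 0, 0], [0, -0.288, -0.307, 0, 0]]}}

```text
time: 10.65
ee_pos: [0.4294, 0.2589, 0.1089]
tcp_rot: [-25.8, 89.9, -133.4]
wrist_force: [0.7, -0.5, 0.4]
opening: 0.043
```

Run:
```python
from h import *
c=wrist(); p,R,o=tool(); print(p.round(4),o['time'])
for b in beads(c,.028): print(*b,(R.T@(b[2]-p)).round(4))
```

```text
[0.4298 0.2585 0.1092] 10.7
[310.3 195.7] 448 [0.4289 0.2603 0.028 ] [ 0.0812 -0.0014 -0.0016]
[363.9 312.4] 116 [0.4407 0.1501 0.028 ] [0.0813 0.0433 0.0998]
```

Emit:
{"method": "apply_moves", "body": {"commands": [[0.05, -0.002, -0.001, 0, 0], [0.09, -0.002, -0.001, 0, 0], [0.11, -0.002, -0.001, 0, 0], [0.1165, -0.002, -0.001, 0, 0], [0.1165, -0.002, -0.001, 0, 0], [0.1165, -0.002, -0.001, 0, -0.9], [0.1165, -0.002, -0.001, 0, -0.9], [0.1165, -0.002, -0.001, 0, -0.9], [0.1165, -0.002, -0.001, 0, -0.9], [0.1165, -0.002, -0.001, 0, -0.9]]}}

```text
time: 11.7
ee_pos: [0.4293, 0.2602, -0.0056]
tcp_rot: [98.5, 89.9, -9.2]
wrist_force: [-0.5, -1.2, 7.2]
opening: 0.0181
```

Run:
```python
from h import *
p,R,o=tool(); print(p.round(4),o['opening'],o['wrist_force'])
y=R[:,1];W1=np.array([.6118,-.1209]);
for s in (-.036,.036): print(plan([*(W1+s*y[:2]),.108],-18))
```

```text
[ 0.4293  0.2602 -0.0056] 0.018071281085010434 [-0.46433325 -1.23380395  7.24590281]
(array([-0.1132,  0.2539,  0.3076]), np.float64(0.005), 'rows>=', np.float64(6.2))
(array([-0.1131,  0.3259,  0.3076]), np.float64(0.005), 'rows>=', np.float64(6.5))
```

Emit:
{"method": "apply_moves", "body": {"commands": [[-0.05, 0, 0, 0, -0.9], [-0.1, 0.02, 0.02, 0, -0.9], [-0.113, 0.06, 0.07, 0, -0.9], [-0.113, 0.1, 0.12, 0, -0.9], [-0.113, 0.14, 0.17, 0, -0.9], [-0.113, 0.18, 0.22, 0, -0.9], [-0.113, 0.22, 0.27, 0, -0.9], [-0.113, 0.254, 0.308, 0, -0.9], [-0.113, 0.254, 0.308, 0, -0.9], [-0.113, 0.254, 0.308, 0, -0.9], [-0.113, 0.254, 0.308, 0, -0.9]]}}

```text
time: 12.8
ee_pos: [0.5783, -0.1136, 0.1077]
tcp_rot: [87.7, 89.9, -20.2]
wrist_force: [-0.5, 0.3, 0.3]
opening: 0.018
```

```bash
cat >> h.py <<'E'
def held(c,p,R):
    f=c['frame']; d=c['depth']; P=[]; bore=[]
    h=cv2.cvtColor(f,cv2.COLOR_BGR2HSV)
    m=((abs(h[...,0].astype(int)-106)<14)&(h[...,1]>100)).astype(np.uint8)
    m[:240]=0
    cnt=max(cv2.findContours(m,0,2)[0],key=cv2.contourArea)
    full=cv2.drawContours(np.zeros_like(m),[cnt],-1,1,-1)
    hole=full&(h[...,2]<70)
    n,l,s,ce=cv2.connectedComponentsWithStats(cv2.erode(full,np.ones((9,9)))&hole); i=1+np.argmax(s[1:,4])
    u,v=ce[i]
    x=np.median([(R.T@(w(c,a,b,d[b,a])-p))[0] for a,b in [(int(u)-9,int(v)),(int(u)+9,int(v)),(int(u),int(v)-9)]])
    B=R.T@(onz(c,u,v,p[2]-x)-p); return (u,v),B.round(4)
E
python3 - <<'E'
from h import *
c=wrist('w9.png'); p,R,o=tool(); print(p.round(4),o['opening'],o['wrist_force'].round(2),o['time'])
print('held bore',held(c,p,R))
for b in beads(c,.028): print(b,(R.T@(b[2]-p)).round(4))
# dark wells
g=cv2.cvtColor(c['frame'],cv2.COLOR_BGR2GRAY)
m=(g<70); m[225:]=False
for b in blobs(c,m,.012,60,4000): print('dark',*b)
cv2.imwrite('pics/w9c.png',cv2.resize(c['frame'][100:350,170:450],None,fx=2.4,fy=2.4))
E
```

```text
[ 0.5777 -0.1119  0.1078] 0.01809496399975867 [-0.05  0.07 -0.08] 12.85
held bore ((np.float64(313.1063829787234), np.float64(275.40425531914894)), array([-0.0331,  0.0023,  0.0035]))
(array([357. , 192.9]), 521, array([ 0.612 , -0.1205,  0.028 ])) [ 0.0798  0.0351 -0.0023]
(array([313.1, 266.6]), 1526, array([ 0.5622, -0.1683,  0.028 ])) [0.0798 0.0024 0.0585]
dark [402.8 190.7] 444 [ 0.6478 -0.1348  0.012 ]
dark [309.1 191. ] 501 [ 0.577  -0.1122  0.012 ]
dark [352.6 186.7] 68 [ 0.6108 -0.1194  0.012 ]
```

View pics/w9c.png

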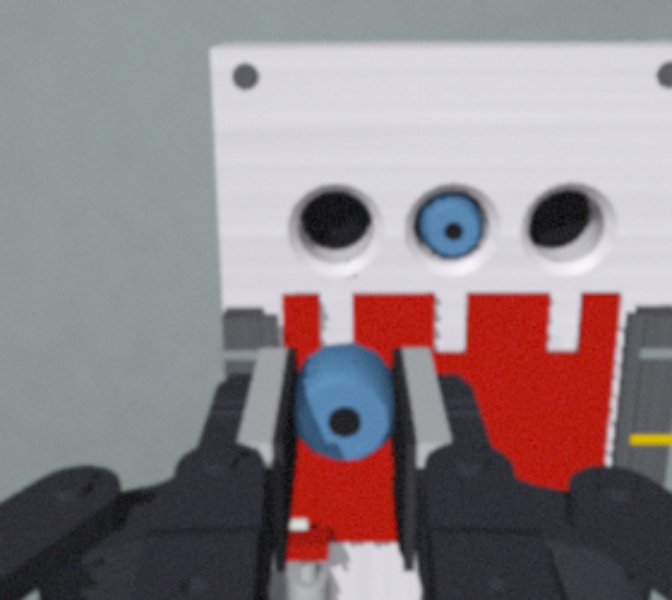

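Run:
```python
from h import *
c=wrist(); p,R,o=tool()
W0=onz(c,309.6,195.6,.03); print(p.round(4),W0.round(4),(R.T@(W0-p)).round(4)); 
u,v=held(c,p,R)[0]; B=R.T@(onz(c,u,v,p[2]+.034)-p); print(u,v,B.round(4))
t=W0-R@[0,B[1],B[2]]; print(t.round(4),plan([t[0],t[1],.02],-18))
```

```text
[ 0.5775 -0.1107  0.1079] [ 0.5773 -0.1093  0.03  ] [ 0.0779 -0.0007 -0.0013]
313.05263157894734 275.37894736842105 [-0.034   0.0018  0.0026]
[ 0.5764 -0.1063  0.03  ] (array([ 0.0879, -0.0025, -0.0039]), np.float64(0.004), 'rows>=', np.float64(1.8))
```

Emit:
{"method": "apply_moves", "body": {"commands": [[0.04, -0.0025, -0.003, 0, -0.9], [0.075, -0.0025, -0.003, 0, -0.9], [0.092, -0.0025, -0.003, 0, -0.9], [0.095, -0.0025, -0.003, 0, -0.9], [0.095, -0.0025, -0.003, 0, -0.9]]}}

```text
time: 13.4
ee_pos: [0.576, -0.1061, 0.0135]
tcp_rot: [113.4, 89.9, 5.7]
wrist_force: [0.3, 0.5, 0.1]
opening: 0.0178
```

Run:
```python
from h import *
c=wrist('w10.png'); p,R,o=tool(); print(p.round(4),o['opening'],o['wrist_force'].round(2),o['time'])
(u,v),B=held(c,p,R); print(u,v,B)
for b in beads(c,.028): print(b,(R.T@(b[2]-p)).round(4))
cv2.imwrite('pics/w10c.png',cv2.resize(c['frame'][160:330,220:460],None,fx=3,fy=3))
```

```text
[ 0.5765 -0.1064  0.0141] 0.01762981811880683 [0.   0.29 0.64] 13.45
313.5 276.03846153846155 [-0.0331  0.0008  0.002 ]
(array([389.6, 256.5]), 1137, array([ 0.6119, -0.1199,  0.028 ])) [-0.0138  0.0379  0.0021]
(array([313.1, 265.8]), 1658, array([ 0.575 , -0.1133,  0.028 ])) [-0.0139  0.0007  0.007 ]
```

View pics/w10c.png

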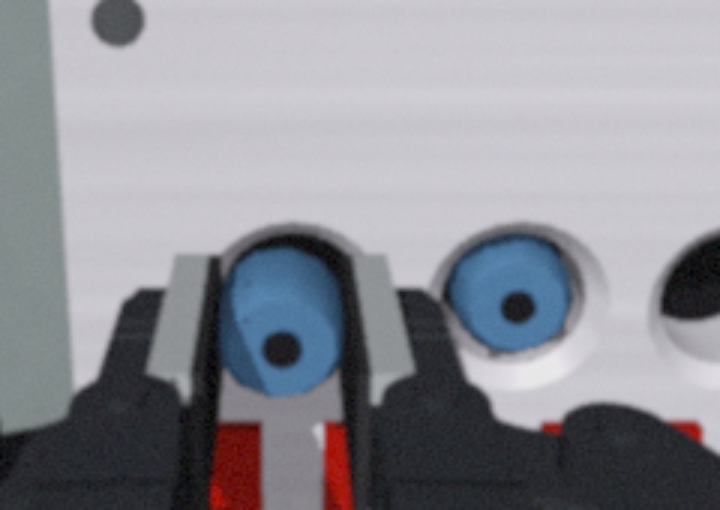

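Run:
```python
from h import *
c=wrist(); p,R,o=tool()
print(p.round(4),(R.T@(onz(c,220+519/3,160+305/3,.03)-p)).round(4),(R.T@(onz(c,220+294/3,160+305/3,.03)-p)).round(4)); print(held(c,p,R))
```

```text
[ 0.5768 -0.1066  0.0144] [-0.0155  0.0396  0.0042] [-0.0156  0.0032  0.0042]
((np.float64(313.44554455445547), np.float64(276.019801980198)), array([-0.0336,  0.001 ,  0.0019]))
```

Emit:
{"method": "apply_moves", "body": {"commands": [[0.002, 0.002, 0.002, 0, -0.9], [0.006, 0.002, 0.002, 0, -0.9], [0.01, 0.002, 0.002, 0, -0.9], [0.01, 0.002, 0.002, 0, -0.9]]}}

```text
time: 13.9
ee_pos: [0.5788, -0.1093, 0.0067]
tcp_rot: [102.0, 89.7, -5.7]
wrist_force: [-5.7, 0.8, 16.8]
opening: 0.0178
```

Emit:
{"method": "apply_moves", "body": {"commands": [[0, 0, 0, 0, -0.3], [0, 0, 0, 0, -0.2], [0, 0, 0, 0, -0.1], [0, 0, 0, 0, 0], [-0.03, 0, 0, 0, 0], [-0.08, 0, 0, 0, 0], [-0.105, 0, 0, 0, 0], [-0.105, 0, 0, 0, 0], [-0.105, 0, 0, 0, 0]]}}

```text
time: 14.8
ee_pos: [0.5784, -0.1093, 0.1115]
tcp_rot: [101.8, 89.6, -6.0]
wrist_force: [0.8, 0.2, 0.1]
opening: 0.043
```

Run:
```python
from h import *
c=wrist('w11.png'); p,R,o=tool(); print(p.round(4),o['opening'],o['time'])
for b in beads(c,.028):
    u,v=b[0]; print(*b,w(c,u,v,c['depth'][int(v),int(u)]).round(4))
print(plan([.447,.148,.11],-18))
```

```text
[ 0.5778 -0.1092  0.1105] 0.04243981916445369 14.85
[311.8 196.8] 486 [ 0.579  -0.1097  0.028 ] [ 0.579  -0.1098  0.0275]
[357.6 197. ] 504 [ 0.6121 -0.1205  0.028 ] [ 0.6121 -0.1205  0.0281]
(array([-2.000e-04, -2.029e-01, -2.052e-01]), np.float64(0.005), 'rows>=', np.float64(4.1))
```

Both seated (tops at z≈0.028). Third bead.

Emit:
{"method": "apply_moves", "body": {"commands": [[0, -0.203, -0.205, 0, 0], [0, -0.203, -0.205, 0, 0], [0, -0.203, -0.205, 0, 0], [0, -0.203, -0.205, 0, 0], [0, -0.203, -0.205, 0, 0], [0, -0.203, -0.205, 0, 0], [0, -0.203, -0.205, 0, 0], [0, -0.203, -0.205, 0, 0], [0, -0.203, -0.205, 0, 0]]}}

```text
time: 15.75
ee_pos: [0.4468, 0.1472, 0.1089]
tcp_rot: [90.0, 89.8, -17.7]
wrist_force: [0.1, -0.6, 0.4]
opening: 0.0429
```

Run:
```python
from h import *
c=wrist(); p,R,o=tool(); print(p.round(4),o['time'])
for b in beads(c,.028): print(*b,(R.T@(b[2]-p)).round(4))
```

```text
[0.447  0.1469 0.1091] 15.8
[311.1 198.5] 448 [0.4465 0.1463 0.028 ] [ 0.0811 -0.0006  0.0008]
```

Emit:
{"method": "apply_moves", "body": {"commands": [[0.05, -0.0015, 0.001, 0, 0], [0.09, -0.0015, 0.001, 0, 0], [0.11, -0.0015, 0.001, 0, 0], [0.1165, -0.0015, 0.001, 0, 0], [0.1165, -0.0015, 0.001, 0, 0], [0.1165, -0.0015, 0.001, 0, -0.9], [0.1165, -0.0015, 0.001, 0, -0.9], [0.1165, -0.0015, 0.001, 0, -0.9], [0.1165, -0.0015, 0.001, 0, -0.9], [0.1165, -0.0015, 0.001, 0, -0.9]]}}

```text
time: 16.8
ee_pos: [0.4469, 0.1464, -0.0058]
tcp_rot: [101.7, 89.6, -6.1]
wrist_force: [0.0, -2.4, 6.7]
opening: 0.0183
```

Run:
```python
from h import *
p,R,o=tool(); print(p.round(4),o['opening'],o['wrist_force'])
print(plan([.646,-.1315,.11],-18))
```

```text
[ 0.4469  0.1464 -0.0058] 0.018262555840411285 [ 0.03513517 -2.40449407  6.6999838 ]
(array([-0.1143,  0.2753,  0.2036]), np.float64(0.003), 'rows>=', np.float64(5.5))
```

Emit:
{"method": "apply_moves", "body": {"commands": [[-0.05, 0, 0, 0, -0.9], [-0.1, 0.02, 0.02, 0, -0.9], [-0.115, 0.06, 0.05, 0, -0.9], [-0.115, 0.1, 0.08, 0, -0.9], [-0.115, 0.145, 0.11, 0, -0.9], [-0.115, 0.19, 0.15, 0, -0.9], [-0.115, 0.235, 0.19, 0, -0.9], [-0.115, 0.275, 0.204, 0, -0.9], [-0.115, 0.275, 0.204, 0, -0.9], [-0.115, 0.275, 0.204, 0, -0.9], [-0.115, 0.275, 0.204, 0, -0.9]]}}

```text
time: 17.9
ee_pos: [0.6455, -0.1319, 0.1105]
tcp_rot: [104.8, 89.7, -3.1]
wrist_force: [-0.0, -0.5, 0.6]
opening: 0.0177
```

Run:
```python
from h import *
c=wrist('w12.png'); p,R,o=tool(); print(p.round(4),o['opening'],o['time'])
print('held',held(c,p,R))
for b in beads(c,.028): print(b[0],b[2],(R.T@(b[2]-p)).round(4))
g=cv2.cvtColor(c['frame'],cv2.COLOR_BGR2GRAY); m=(g<70); m[225:]=False
for b in blobs(c,m,.012,60,4000): print('dark',*b,(R.T@(b[2]-p)).round(4))
```

```text
[ 0.6453 -0.1313  0.1109] 0.017988368346147636 17.95
held ((np.float64(313.10526315789474), np.float64(276.2842105263158)), array([-0.0332,  0.0016,  0.0028]))
[219.5 196.5] [ 0.5801 -0.1103  0.028 ] [ 0.0824 -0.069   0.0001]
[266.  196.4] [ 0.6134 -0.121   0.028 ] [ 0.0827 -0.034   0.0001]
[313.1 267.4] [ 0.6291 -0.1886  0.028 ] [0.0828 0.0016 0.0597]
[625.1 357.2] [ 0.8644 -0.3576  0.028 ] [0.0843 0.2773 0.1487]
dark [603.7  49.7] 1667 [ 0.8778 -0.0963  0.012 ] [ 0.1003  0.2101 -0.1042]
dark [312. 194.] 478 [ 0.6457 -0.1342  0.012 ] [0.0989 0.0007 0.0028]
```

Run:
```python
from h import *
print(plan([.644,-.1325,.007],-18))
```

```text
(array([ 0.1038, -0.0015,  0.0017]), np.float64(0.004), 'rows>=', np.float64(2.1))
```

Emit:
{"method": "apply_moves", "body": {"commands": [[0.04, -0.0015, 0.0015, 0, -0.9], [0.075, -0.0015, 0.0015, 0, -0.9], [0.09, -0.0015, 0.0015, 0, -0.9], [0.097, -0.0015, 0.0015, 0, -0.9], [0.101, -0.0015, 0.0015, 0, -0.9], [0.104, -0.0015, 0.0015, 0, -0.9], [0.104, -0.0015, 0.0015, 0, -0.9]]}}

```text
time: 18.65
ee_pos: [0.6448, -0.1323, 0.008]
tcp_rot: [103.3, 89.5, -4.5]
wrist_force: [-0.2, 0.2, -1.3]
opening: 0.0177
```

Emit:
{"method": "apply_moves", "body": {"commands": [[0, 0, 0, 0, -0.3], [0, 0, 0, 0, -0.2], [0, 0, 0, 0, -0.1], [0, 0, 0, 0, 0], [-0.03, 0, 0, 0, 0], [-0.08, 0, 0, 0, 0], [-0.105, 0, 0, 0, 0], [-0.105, 0, 0, 0, 0], [-0.105, 0, 0, 0, 0]]}}

```text
time: 19.55
ee_pos: [0.6442, -0.1323, 0.1132]
tcp_rot: [102.7, 89.5, -5.1]
wrist_force: [0.3, -0.6, -0.6]
opening: 0.0428
```

Run:
```python
from h import *
c=wrist('w13.png'); p,R,o=tool(); print(p.round(4),o['opening'],o['time'],o['q'].round(1))
for b in beads(c,.028):
    u,v=b[0]; print(*b,w(c,u,v,c['depth'][int(v),int(u)]).round(4))
# bores
J=np.array([.309,.951]);W1=np.array([.6122,-.1207]); h=W1-.085*J; print('handle',h)
h2=cv2.cvtColor(c['frame'],cv2.COLOR_BGR2HSV)
print(plan([*h,.14],72))
```

```text
[ 0.6436 -0.1322  0.112 ] 0.042680162166052166 19.6 [-11.6  18.6  15.4  86.4   0.1  96.1]
[221.5 194.6] 446 [ 0.5801 -0.1104  0.028 ] [ 0.5805 -0.1101  0.0291]
[267.6 194.4] 490 [ 0.6135 -0.121   0.028 ] [ 0.6137 -0.1208  0.029 ]
[313.  194.4] 501 [ 0.6464 -0.1316  0.028 ] [ 0.6464 -0.1316  0.0281]
[624.1 354.9] 1418 [ 0.8657 -0.3591  0.028 ] [ 0.8712 -0.3672  0.0211]
handle [ 0.585935 -0.201535]
(array([-0.0284, -0.0336,  0.0836]), np.float64(-1.567), 'rows>=', np.float64(10.4))
```

Emit:
{"method": "apply_moves", "body": {"commands": [[-0.028, -0.034, 0.084, -1.57, 0], [-0.028, -0.034, 0.084, -1.57, 0], [-0.028, -0.034, 0.084, -1.57, 0], [-0.028, -0.034, 0.084, -1.57, 0], [-0.028, -0.034, 0.084, -1.57, 0], [-0.028, -0.034, 0.084, -1.57, 0], [-0.028, -0.034, 0.084, -1.57, 0], [-0.028, -0.034, 0.084, -1.57, 0], [-0.028, -0.034, 0.084, -1.57, 0], [-0.028, -0.034, 0.084, -1.57, 0], [-0.028, -0.034, 0.084, -1.57, 0], [-0.028, -0.034, 0.084, -1.57, 0]]}}

```text
time: 20.8
ee_pos: [0.5847, -0.2015, 0.1377]
tcp_rot: [26.0, 89.8, 8.2]
wrist_force: [-0.9, 0.3, 0.1]
opening: 0.043
```

Run:
```python
from h import *
c=wrist('w14.png'); p,R,o=tool(); print(p.round(4),o['opening'],o['time'],o['q'].round(1),R.round(2)[:,1])
d=c['depth']; vv,uu=np.mgrid[0:400,0:640]; K=c['camera_matrix']
P=np.stack([(uu-K[0,2])/K[0,0]*d,(vv-K[1,2])/K[1,1]*d,d],-1)
X=(P-c['t'])@c['R']
m=(abs(X[...,2]-.070)<.004)&(d>0)&(np.hypot(X[...,0]-.586,X[...,1]+.2)<.04)
Q=X[m]; print(m.sum(),Q.mean(0).round(4)); T=(Q-p)@R; print(np.percentile(T,[3,97],axis=0).round(4))
for b in beads(c,.028): print(*b)
cv2.imwrite('pics/w14c.png',cv2.resize(c['frame'],None,fx=1.2,fy=1.2))
```

```text
[ 0.5848 -0.2016  0.138 ] 0.0424729162159929 20.85 [-19.1  13.4  11.8  88.2   0.1  -1.1] [0.31 0.95 0.  ]
747 [ 0.585  -0.2023  0.0694]
[[ 0.067  -0.0062 -0.0159]
 [ 0.0706  0.0046  0.0167]]
[417.  145.7] 438 [ 0.5772 -0.1124  0.028 ]
[413.2 188. ] 382 [ 0.6107 -0.1232  0.028 ]
[409.9 227.2] 316 [ 0.6441 -0.1337  0.028 ]
```

View pics/w14c.png

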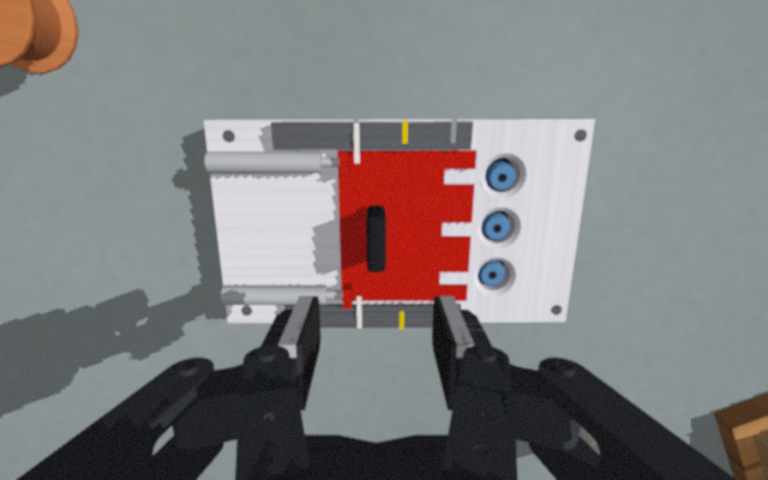

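Emit:
{"method": "apply_moves", "body": {"commands": [[0.05, -0.002, 0, 0, 0], [0.09, -0.002, 0, 0, 0], [0.11, -0.002, 0, 0, 0], [0.122, -0.002, 0, 0, 0], [0.122, -0.002, 0, 0, 0]]}}

```text
time: 21.35
ee_pos: [0.5837, -0.203, 0.0141]
tcp_rot: [59.5, 89.9, 41.5]
wrist_force: [0.6, 0.2, 0.2]
opening: 0.0429
```

Emit:
{"method": "apply_moves", "body": {"commands": [[0, 0, 0, 0, -1], [0, 0, 0, 0, -1], [0, 0, 0, 0, -1], [0, 0, 0, 0, -1], [0, 0, 0, 0, -1], [0, 0, 0, 0, -1]], "newtons": 60}}

```text
time: 21.95
ee_pos: [0.585, -0.2015, 0.0157]
tcp_rot: [55.8, 89.7, 37.9]
wrist_force: [1.8, 9.8, 1.8]
opening: 0.0109
```

Emit:
{"method": "apply_moves", "body": {"commands": [[0, 0.005, 0, 0, -1], [0, 0.01, 0, 0, -1], [0, 0.015, 0, 0, -1], [0, 0.02, 0, 0, -1], [0, 0.025, 0, 0, -1], [0, 0.029, 0, 0, -1], [0, 0.029, 0, 0, -1], [0, 0.029, 0, 0, -1], [0, 0.029, 0, 0, -1]]}}

```text
time: 22.85
ee_pos: [0.5934, -0.175, 0.0158]
tcp_rot: [37.0, 89.8, 19.0]
wrist_force: [-2.5, -7.2, -6.3]
opening: 0.0111
```

Run:
```python
from h import *
p,R,o=tool(); print(p.round(4),o['opening'],o['wrist_force'].round(1),o['time'],((p-[.585,-.2015,.0157])@R).round(4))
c=wrist('w15.png')
cv2.imwrite('pics/w15c.png',cv2.resize(c['frame'][40:400,80:560],None,fx=1.6,fy=1.6))
```

```text
[ 0.5934 -0.175   0.0158] 0.011132556645840267 [-2.5 -7.2 -6.3] 22.85 [-0.      0.0278 -0.0002]
```

View pics/w15c.png

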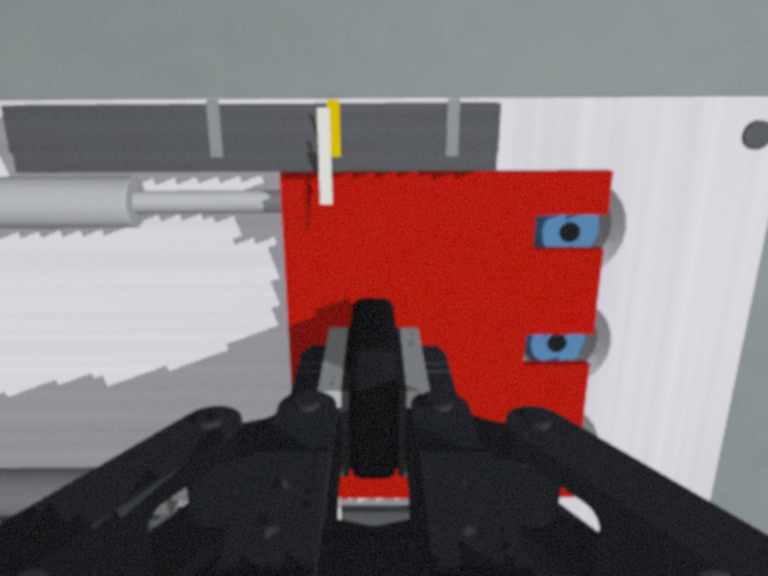

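Emit:
{"method": "apply_moves", "body": {"commands": [[0, 0.001, 0, 0, -1], [0, 0.003, 0, 0, -1], [0, 0.003, 0, 0, -1], [0, 0.003, 0, 0, -1], [0, 0.003, 0, 0, -1], [0, 0.003, 0, 0, -1]]}}

```text
time: 23.5
ee_pos: [0.5939, -0.1733, 0.0158]
tcp_rot: [-8.0, 89.9, -26.1]
wrist_force: [-2.8, -8.2, -6.3]
opening: 0.0109
```

Run:
```python
from h import *
p,R,o=tool(); print(p.round(4),o['opening'],o['wrist_force'].round(1),o['time'],((p-[.585,-.2015,.0157])@R).round(4))
c=wrist('w16.png'); a=c['frame'][40:400,80:560]
for b in beads(c,.028): print(*b)
cv2.imwrite('pics/w16c.png',np.vstack([cv2.resize(a[:240],None,fx=1.6,fy=1.6)]))
```

```text
[ 0.5939 -0.1733  0.0158] 0.01087120629290159 [-2.8 -8.2 -6.3] 23.5 [-0.0001  0.0296 -0.0002]
[432.2 183.9] 539 [ 0.5788 -0.1115  0.028 ]
[424. 257.] 358 [ 0.6141 -0.1233  0.028 ]
```

View pics/w16c.png

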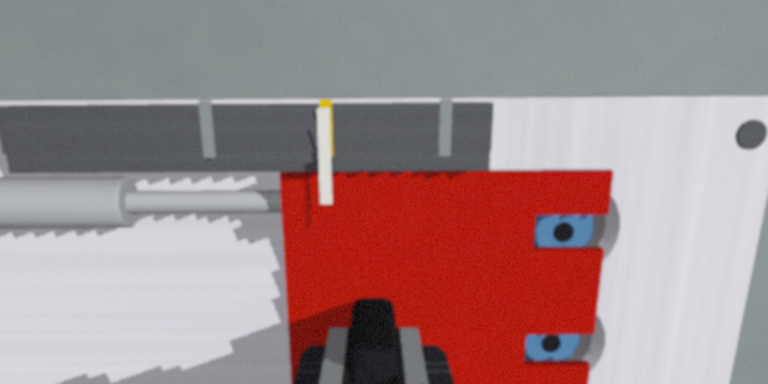

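Run:
```python
from h import *
print(bot.job_done())
```

```text
the job is handed in; nothing more can be done
None
```

The three blue beads are in the three wells, and the gripper is holding the black handle with the shutter at half travel. I handed the job in at 23.5 s. It gave no verdict.

**Last checks:**
- **Beads:** after loading, each bead's top measured z ≈ 0.028–0.029 m, against 0.028 m expected. They sat about 35 mm apart. A picture taken before the push showed all three down in their wells with the shutter at rest.
- **Shutter:** the white pointer sits on the yellow middle mark. The gripper moved 29.6 mm after closing on the handle, and the wrist reads about 8.7 N along the push, close to the 8.5 N spring force at half travel. The grip is set to 60 N.
- **Not seen at the end:** in the last picture the gripper hides the third bead and the second pointer, so I only saw that bead seated before the push. I did not re-check the wooden beads or the other items, but no move went near them.

**Disagreements:**
- **Fingertips:** the first grasp closed on air. In the wrist camera the fingertips are about 28 mm behind the reported tool point, so I set all grasp heights from that measurement.
- **Well positions:** the scene and wrist cameras differed by about 3 mm. I used the wrist camera.
- **Contact force:** the first two beads met about 17 N while going in, but both measured as fully seated.

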